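# Tidy the cleaning shelf into a crowded caddy and a bottle rack

### The job

Put away what stands loose at the front of the cleaning shelf. Both blue brushes go into the crowded aluminium caddy, standing upright on its floor: nudge the tins already in there aside to make room, without lifting them out or tipping them over. Each spare white bottle goes upright into an empty cell of the chrome rack, right down on its floor; leave the bottles already stored in their cells and the mug where it stands.

Things in the scene. Friction and masses are not known exactly. Their poses are not given: they have to be found in the camera images.
- rack: chrome wire bottle rack, fixed, about 141 (its x) by 209 mm (its y): 2 x 3 square cells at 68 mm pitch, made of 5 mm wires 32 and 70 mm up, over a floor plate 6 mm thick. Origin at the centre of its underside, z up
- cell0 (a point): centre of a rack cell (about 63 mm clear each way) on its floor, 6 mm above the shelf; at x -34, y -68 mm in the rack's frame
- cell1 (a point): centre of a rack cell (about 63 mm clear each way) on its floor, 6 mm above the shelf; at x -34, y 0 mm in the rack's frame
- cell2 (a point): centre of a rack cell (about 63 mm clear each way) on its floor, 6 mm above the shelf; at x -34, y 68 mm in the rack's frame
- cell3 (a point): centre of a rack cell (about 63 mm clear each way) on its floor, 6 mm above the shelf; at x 34, y -68 mm in the rack's frame
- cell4 (a point): centre of a rack cell (about 63 mm clear each way) on its floor, 6 mm above the shelf; at x 34, y 0 mm in the rack's frame
- cell5 (a point): centre of a rack cell (about 63 mm clear each way) on its floor, 6 mm above the shelf; at x 34, y 68 mm in the rack's frame
- caddy: aluminium caddy, fixed: open trough standing on the shelf, inside 76 mm wide (its x) and 300 mm long (its y), walls 4 mm thick and 50 mm high, floor 4 mm thick. Origin at the centre of its underside, z up
- tin0: steel tin standing in the caddy: body 64 mm (its x, across the caddy) by 50 mm (its y, along the caddy) by 80 mm high, with a black screw neck 27 mm across from 80 to 120 mm up to hold it by; about 0.25 kg. It can slide along the caddy; dragged by the neck it may jam unless eased a few mm off the floor, pushed high up it may tip. Origin at the centre of its underside, z up
- tin1: steel tin standing in the caddy: body 64 mm (its x, across the caddy) by 50 mm (its y, along the caddy) by 80 mm high, with a black screw neck 27 mm across from 80 to 120 mm up to hold it by; about 0.25 kg. It can slide along the caddy; dragged by the neck it may jam unless eased a few mm off the floor, pushed high up it may tip. Origin at the centre of its underside, z up
- tin2: steel tin standing in the caddy: body 64 mm (its x, across the caddy) by 50 mm (its y, along the caddy) by 80 mm high, with a black screw neck 27 mm across from 80 to 120 mm up to hold it by; about 0.25 kg. It can slide along the caddy; dragged by the neck it may jam unless eased a few mm off the floor, pushed high up it may tip. Origin at the centre of its underside, z up
- brush0: blue plastic palm brush standing on its white bristles: round head 60 mm across and 45 mm high, upright round handle 27 mm across up to 117 mm, to hold from above; about 0.15 kg, rigid throughout. Origin at the centre of its underside, z up its axis. Starts on the open shelf
- brush1: blue plastic palm brush standing on its white bristles: round head 60 mm across and 45 mm high, upright round handle 27 mm across up to 117 mm, to hold from above; about 0.15 kg, rigid throughout. Origin at the centre of its underside, z up its axis. Starts on the open shelf
- spare0: white plastic bottle, round: body 52 mm across and 95 mm high, tapering to a grey neck and cap 27 mm across between 112 and 150 mm up, where it is best held from above; about 0.22 kg. Origin at the centre of its underside, z up its axis. A spare: starts on the open shelf; may be absent
- spare1: white plastic bottle, round: body 52 mm across and 95 mm high, tapering to a grey neck and cap 27 mm across between 112 and 150 mm up, where it is best held from above; about 0.22 kg. Origin at the centre of its underside, z up its axis. A spare: starts on the open shelf; may be absent
- spare2: white plastic bottle, round: body 52 mm across and 95 mm high, tapering to a grey neck and cap 27 mm across between 112 and 150 mm up, where it is best held from above; about 0.22 kg. Origin at the centre of its underside, z up its axis. A spare: starts on the open shelf; may be absent
- spare3: white plastic bottle, round: body 52 mm across and 95 mm high, tapering to a grey neck and cap 27 mm across between 112 and 150 mm up, where it is best held from above; about 0.22 kg. Origin at the centre of its underside, z up its axis. A spare: starts on the open shelf; may be absent
- stored0: white plastic bottle, round: body 52 mm across and 95 mm high, tapering to a grey neck and cap 27 mm across between 112 and 150 mm up, where it is best held from above; about 0.22 kg. Origin at the centre of its underside, z up its axis. Already stored in cell 0 of the rack; may be absent, and then that cell is empty
- stored1: white plastic bottle, round: body 52 mm across and 95 mm high, tapering to a grey neck and cap 27 mm across between 112 and 150 mm up, where it is best held from above; about 0.22 kg. Origin at the centre of its underside, z up its axis. Already stored in cell 1 of the rack; may be absent, and then that cell is empty
- stored2: white plastic bottle, round: body 52 mm across and 95 mm high, tapering to a grey neck and cap 27 mm across between 112 and 150 mm up, where it is best held from above; about 0.22 kg. Origin at the centre of its underside, z up its axis. Already stored in cell 2 of the rack; may be absent, and then that cell is empty
- stored3: white plastic bottle, round: body 52 mm across and 95 mm high, tapering to a grey neck and cap 27 mm across between 112 and 150 mm up, where it is best held from above; about 0.22 kg. Origin at the centre of its underside, z up its axis. Already stored in cell 3 of the rack; may be absent, and then that cell is empty
- stored4: white plastic bottle, round: body 52 mm across and 95 mm high, tapering to a grey neck and cap 27 mm across between 112 and 150 mm up, where it is best held from above; about 0.22 kg. Origin at the centre of its underside, z up its axis. Already stored in cell 4 of the rack; may be absent, and then that cell is empty
- stored5: white plastic bottle, round: body 52 mm across and 95 mm high, tapering to a grey neck and cap 27 mm across between 112 and 150 mm up, where it is best held from above; about 0.22 kg. Origin at the centre of its underside, z up its axis. Already stored in cell 5 of the rack; may be absent, and then that cell is empty
- mug: white ceramic mug, 76 mm across and 85 mm high, with a side handle, standing among the things on the shelf; a bystander. Origin at the centre of its underside
Mind the look-alikes: they are no part of the job. What is shaped like the spare0 but orange is not meant.

How it is judged (in metres and radians):
At the end, for the whole second after the job is handed in: Both brushes and all tins stand on the caddy floor (within 11 mm), each spare on the rack floor (within 9 mm), within 14 mm of the centre of a cell; all upright within 0.15 rad and at rest (under 30 mm per s). Stored bottles still stand upright in the rack (x of tin0 in the frame of caddy between -0.03 and 0.03 m and y of tin0 in the frame of caddy between -0.14 and 0.14 m and height (world z) of each of tin0, tin1, tin2, brush0, brush1, spare0, spare1, spare2, spare3, stored0, stored1, stored2, stored3, stored4, stored5 below 0.015 m and angle between each of tin0, tin1, tin2, brush0, brush1, spare0, spare1, spare2, spare3, stored0, stored1, stored2, stored3, stored4, stored5's own z axis and vertical below 0.15 rad and linear speed of each of tin0, tin1, tin2, brush0, brush1, spare0, spare1, spare2, spare3 below 0.03 m/s and x of tin1 in the frame of caddy between -0.03 and 0.03 m and y of tin1 in the frame of caddy between -0.14 and 0.14 m and x of tin2 in the frame of caddy between -0.03 and 0.03 m and y of tin2 in the frame of caddy between -0.14 and 0.14 m and x of brush0 in the frame of caddy between -0.03 and 0.03 m and y of brush0 in the frame of caddy between -0.14 and 0.14 m and x of brush1 in the frame of caddy between -0.03 and 0.03 m and y of brush1 in the frame of caddy between -0.14 and 0.14 m and (horizontal distance between spare0 and cell0 below 0.014 m or horizontal distance between spare0 and cell1 below 0.014 m or horizontal distance between spare0 and cell2 below 0.014 m or horizontal distance between spare0 and cell3 below 0.014 m or horizontal distance between spare0 and cell4 below 0.014 m or horizontal distance between spare0 and cell5 below 0.014 m) and (horizontal distance between spare1 and cell0 below 0.014 m or horizontal distance between spare1 and cell1 below 0.014 m or horizontal distance between spare1 and cell2 below 0.014 m or horizontal distance between spare1 and cell3 below 0.014 m or horizontal distance between spare1 and cell4 below 0.014 m or horizontal distance between spare1 and cell5 below 0.014 m) and (horizontal distance between spare2 and cell0 below 0.014 m or horizontal distance between spare2 and cell1 below 0.014 m or horizontal distance between spare2 and cell2 below 0.014 m or horizontal distance between spare2 and cell3 below 0.014 m or horizontal distance between spare2 and cell4 below 0.014 m or horizontal distance between spare2 and cell5 below 0.014 m) and (horizontal distance between spare3 and cell0 below 0.014 m or horizontal distance between spare3 and cell1 below 0.014 m or horizontal distance between spare3 and cell2 below 0.014 m or horizontal distance between spare3 and cell3 below 0.014 m or horizontal distance between spare3 and cell4 below 0.014 m or horizontal distance between spare3 and cell5 below 0.014 m)); the robot touches nothing.
It fails at once if a tin is lifted out of the caddy (more than 50 mm off its floor) (height (world z) of any of tin0, tin1, tin2 above 0.054 m).
It fails at once if a tin is tipped over (more than 0.7 rad) (angle between any of tin0, tin1, tin2's own z axis and vertical above 0.7 rad).
It fails at once if a bottle already stored is taken out of its cell (moved more than 40 mm) (distance of any of stored0, stored1, stored2, stored3, stored4, stored5 from where it was at the start of the episode above 0.04 m).
It fails at once if the mug is shoved away (more than 80 mm) or tipped over (distance of mug from where it was at the start of the episode above 0.08 m or angle between mug's own z axis and vertical above 0.6 rad).
Of stored0, stored1, stored2, stored3, stored4, stored5 only 1 to 2 are there at a start; the rules pass over those that are not, and their reading is None.
Of spare0, spare1, spare2, spare3 only 3 to 4 are there at a start; the rules pass over those that are not, and their reading is None.
At some moment in a run one of brush0, brush1 may be knocked a few centimetres aside while the robot is not near it.
It also fails if it takes over 208 s, if anything falls off the work surface, if the arm or the gripper's body presses on something with over 40 N, if the wrist force passes 120 N, or if a joint passes its speed limit or range.

### The arm

A 6-joint arm with a two-finger parallel gripper is mounted at the origin on the work surface. World frame = base frame: x ahead of the robot, y to its left, z up, the work surface at z = 0. Lengths are in mm, angles in rad, forces in N, time in s.
With the tool pointing down it reaches from about 350 to 975 mm from the base axis. Payload 7.1 kg.
Tool frame: the origin (TCP) lies on the front face of the gripper's body, between the roots of the fingers; the fingertips stand 80 mm ahead of it and the grasp point (between the pads) lies 61 mm ahead of it (env.tips_ahead is the distance from the TCP to the fingertips, in mm); z points along the fingers, y is the line along which they close (so a half turn about z gives the same grasp; the last joint's range is limited). The gripper opens to 88 mm and grips with 3 to 60 N. Pads are 20 mm wide; open, the fingers measure 115 mm over their backs; the gripper's body (75 mm by 178 mm) begins 61 mm behind the grasp point.
Start: joints at [-1.139, 0.423, 1.63, -0, 1.089, -0.019], TCP at [272.318, -562.537, 302.675] pointing down, gripper open.
Joint ranges: [-3, 3], [-0.9, 2.11], [0.09, 2.58], [-1.31, 4.45], [0.11, 2.69], [-2.54, 2.54]. Speed limits (rad/s): [2.39, 2.39, 3.01, 3.14, 3.14, 3.14].

### API

Orientations are given as a unit quaternion [x, y, z, w].
In Python, from station import env, set_gripper, viewer, workorder gives the robot as it stands. Calls block until the motion is done:
- env.reach(position, orientation): joint-space move of the TCP to a pose.
- env.move_l(position, rot=None, rate=150, f_stop=None): straight line of the TCP; rot=None keeps the orientation; rate is the mean speed in mm/s. With f_stop (N) it stops when the force on the tool has changed by that much, and returns True; else False.
- env.move_joints(angles): joint-space move.
- set_gripper(opening): finger opening in mm; the grip force is fixed at half the most; returns when the fingers have stopped.
- env.hold(seconds).
- env.ik(position, orientation): joint angles nearest the present ones, or None.
- env.read_state(): the state.
- viewer.camera(name): name is "scene" or "side" or "wrist"; returns the picture (400x640x3 uint8, blue, green, red); there is no depth.
- viewer.camera_params(name): a dict with "fx", "fy", "cx", "cy" (pixels), "pose" (4x4, takes a point from camera to world coordinates); the wrist camera has in their place "tool_from_camera" (4x4, takes a point from camera to tool coordinates, whose origin is the TCP and whose axes are the flange's). Camera axes: x right, y up, looking along -z (the intrinsics and any distortion apply to the point x, -y, -z); pixel columns grow to the right and rows downward; lengths in mm; the calibration is good to about 2 mm. A picture is of the moment at which its call begins: read the wrist's pose just before it. camera_params takes no time and is no camera call.
A pose or a line that the arm cannot do raises env.IKError and nothing moves.
- workorder.sign_off(): hands the job in; it is judged then, once.
The state is a dict: "time_s": time; "qpos": joint angles; "dq": joint speeds; "tau": joint torques, N m; "tool_pos": TCP position; "orientation": TCP orientation; "force": force on the tool from outside, world axes, zero at the start; "wrist_torque": the same for the moment, N m; "width": finger opening in mm; "grip_force": force on a finger pad.
Only numpy, scipy, OpenCV 4.12 (cv2) and the standard library are available. Lean on these libraries where they do the work, as an engineer would, in place of code of your own. Each camera call takes 0.05 s, during which the arm holds its last target. There are 200 camera calls.

## Working session

There is one attempt and no reset: what is moved stays moved. The work goes in short steps, each a Python script; the robot and the scene stay as the last script left them, time stands still between calls to the robot, and variables do not carry over. Pictures are saved under pics/ and viewed, at most 14 in all, crops included, and the job is handed in when it is done.

```bash
ls; mkdir -p pics; python3 - <<'E'
from station import env, viewer
import cv2,json
import numpy as np
np.set_printoptions(precision=4,suppress=True)
for n in ("scene","side"):
    cv2.imwrite(f"pics/{n}0.png",viewer.camera(n)); 
for n in ("scene","side","wrist"): print(n,viewer.camera_params(n))
print(env.read_state(), env.tips_ahead)
E
```

```text
pics
scene {'fx': 460.4383881308217, 'fy': 460.4383881308217, 'cx': 324.0237596949618, 'cy': 201.21740168438876, 'pose': array([[   0.6609,   -0.5864,    0.4683, 1013.4168],
       [   0.7504,    0.5057,   -0.4256, -464.6654],
       [   0.0127,    0.6327,    0.7743,  894.4978],
       [   0.    ,    0.    ,    0.    ,    1.    ]])}
side {'fx': 387.3101238318932, 'fy': 387.3101238318932, 'cx': 314.56231757096583, 'cy': 203.00414095080214, 'pose': array([[ -0.9654,   0.1834,  -0.1855, 339.6955],
       [ -0.2606,  -0.6454,   0.7181, 706.8333],
       [  0.012 ,   0.7415,   0.6708, 725.8392],
       [  0.    ,   0.    ,   0.    ,   1.    ]])}
wrist {'fx': 324.094708725607, 'fy': 324.094708725607, 'cx': 317.09447507675964, 'cy': 202.34730898962096, 'tool_from_camera': array([[ -0.0014,   0.9545,   0.2984,  82.0089],
       [  1.    ,   0.0012,   0.0009,   0.2507],
       [  0.0005,   0.2984,  -0.9545, -81.876 ],
       [  0.    ,   0.    ,   0.    ,   1.    ]])}
{'time_s': 0.1, 'qpos': array([-1.139 ,  0.4238,  1.6306,  0.    ,  1.0886, -0.019 ]), 'dq': array([ 0.0009, -0.0018, -0.0033, -0.0018, -0.0002,  0.0003]), 'tau': array([  0.0002, -54.5612, -27.432 ,   0.0645,   0.0188,  -0.    ]), 'tool_pos': array([ 272.1733, -562.1978,  301.9962]), 'orientation': array([ 0.9747,  0.2235, -0.0001, -0.0007]), 'force': array([-0.3882,  0.2415,  0.8268]), 'wrist_torque': array([-0.0037, -0.0095, -0.0399]), 'grip_force': 0.0, 'width': 87.57446022126324} 80.0
```

View pics/scene0.png

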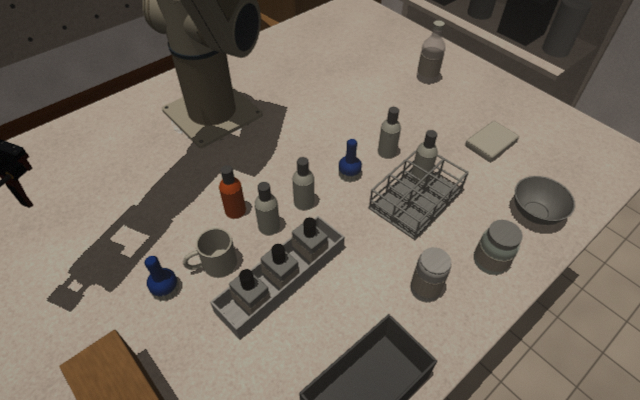

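View pics/side0.png

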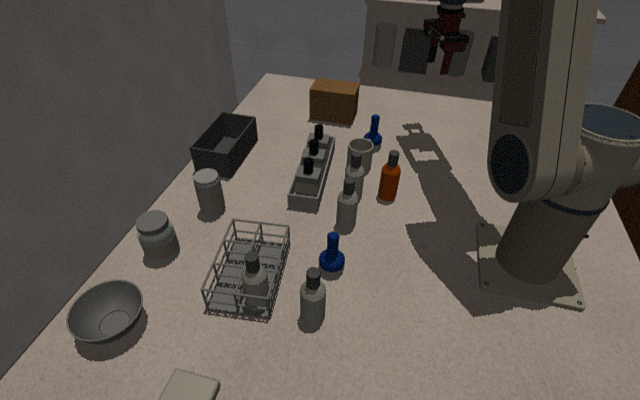

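The scene view shows these candidates for white spares: (265,210), (303,183), (389,133), plus (431,55) at the back, which is doubtful. There is a stored bottle at (425,155), an orange look-alike at (232,195), brushes at (161,277) and (350,160), and tins at (249,290), (279,264) and (310,239). I'll enlarge to confirm.

```bash
python3 - <<'E'
import cv2,numpy as np
a=cv2.imread("pics/scene0.png");b=cv2.imread("pics/side0.png")
g=lambda im:(255*(im/255.)**0.6).astype('uint8')
def crop(im,x,y,w,h,s): return cv2.resize(g(im[y:y+h,x:x+w]),None,fx=s,fy=s,interpolation=cv2.INTER_CUBIC)
c=crop(a,140,92,330,245,2.4)
i=crop(a,400,12,60,80,2.4); c[0:i.shape[0],0:i.shape[1]]=i
cv2.imwrite("pics/sc1.png",c)
cv2.imwrite("pics/si1.png",crop(b,190,105,230,225,2.6))
E
```

```text
(no output)
```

View pics/sc1.png

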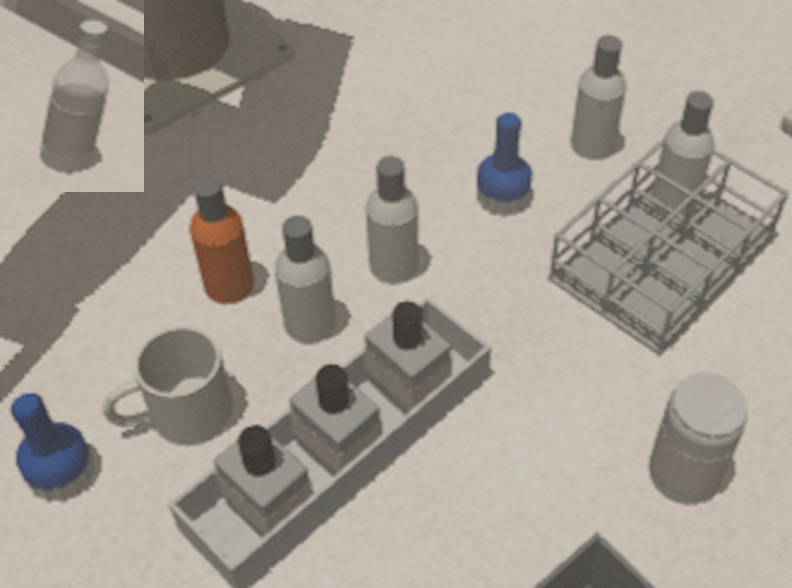

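View pics/si1.png

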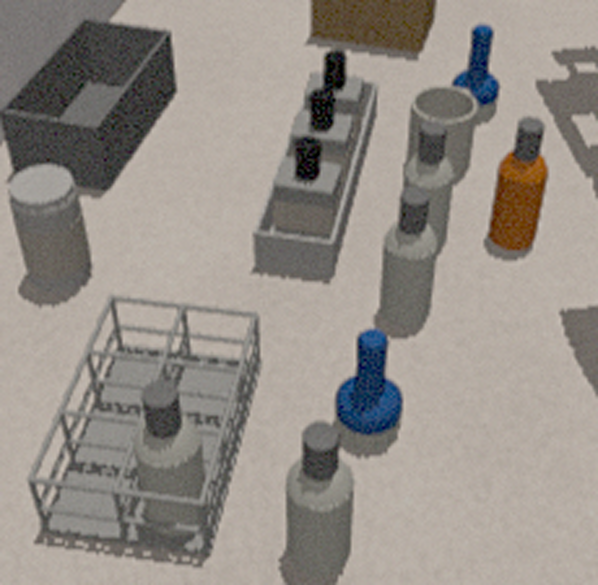

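The inset bottle is translucent with a pale, round cap, so it is not a spare. That leaves three white spares with grey caps, at crop positions (298,226), (390,166) and (608,45). The stored bottle is at (699,100), and orange is excluded. Next I triangulate the tops.

```bash
cat > h.py <<'E'
import numpy as np,cv2
from station import env,viewer,set_gripper
from scipy.spatial.transform import Rotation as R
np.set_printoptions(precision=3,suppress=True)
def tool_T(st):
    T=np.eye(4);T[:3,:3]=R.from_quat(st["orientation"]).as_matrix();T[:3,3]=st["tool_pos"];return T
def ray(par,T,u,v):
    d=T[:3,:3]@np.array([(u-par["cx"])/par["fx"],-(v-par["cy"])/par["fy"],-1.]);return T[:3,3],d/np.linalg.norm(d)
def tri(rays):
    A=0;b=0
    for o,d in rays:
        P=np.eye(3)-np.outer(d,d);A=A+P;b=b+P@o
    x=np.linalg.solve(A,b);return x,max(np.linalg.norm((np.eye(3)-np.outer(d,d))@(x-o)) for o,d in rays)
E
python3 - <<'E'
from h import *
s=viewer.camera_params("scene");d=viewer.camera_params("side")
P=dict(A=(298,226,431,130),B=(390,166,413,196),C=(608,45,321,432),stored=(699,100,160,388),orange=(209,188,530,126),brN=(508,120,372,337),brF=(28,402,481,32),
t1=(256,434,334,57),t2=(331,372,322,95),t3=(407,310,308,145),rLL=(556,240,258,315),rLH=(667,150,207,497),rHH=(783,195,35,478),rHL=(663,318,112,300),
cHH=(490,352,256,236),cLH=(430,303,336,241),cLL=(173,510,376,85))
for k,(a,b,e,f) in P.items():
    x,r=tri([ray(s,s["pose"],140+a/2.4,92+b/2.4),ray(d,d["pose"],190+e/2.6,105+f/2.6)])
    print(k,x.round(1),round(r,1),"r",round(np.hypot(*x[:2])))
E
```

```text
A [ 445.4 -122.9  145.7] 0.4 r 462
B [442.  -13.2 146.7] 0.1 r 442
C [453.5 271.2 146.6] 1.3 r 528
stored [576.2 270.2 155. ] 0.9 r 636
orange [ 352.  -157.   144.9] 1.1 r 385
brN [444.3 139.5 113.8] 0.5 r 466
brF [ 430.6 -390.8  112. ] 1.2 r 581
t1 [ 582.9 -269.2  121.6] 0.8 r 642
t2 [ 575.4 -188.1  122.4] 0.5 r 605
t3 [566.  -97.8 120.5] 0.0 r 574
rLL [561.4  95.5  63.7] 2.3 r 569
rLH [542.7 285.4  51. ] 2.3 r 613
rHH [672.9 313.7  65.8] 1.3 r 742
rHL [696.8 108.   59.6] 1.8 r 705
cHH [606.  -33.8  40.8] 2.3 r 607
cLH [525.4 -41.6  45.3] 5.1 r 527
cLL [ 549.9 -345.1   42.1] 2.1 r 649
```

```bash
cat >> h.py <<'E'
def Q(psi): return (R.from_euler('z',psi)*R.from_euler('x',np.pi)).as_quat()
def snap(name):
    st=env.read_state();im=viewer.camera("wrist");p=viewer.camera_params("wrist")
    T=tool_T(st)@p["tool_from_camera"];cv2.imwrite(f"pics/{name}.png",im);np.save(f"pics/{name}.npy",T);return im,T
def crop(name,x,y,w,h,s,g=.6):
    im=cv2.imread(f"pics/{name}.png")[y:y+h,x:x+w]
    return cv2.resize((255*(im/255.)**g).astype('uint8'),None,fx=s,fy=s,interpolation=cv2.INTER_CUBIC)
E
python3 - <<'E'
from h import *
for i,(x,y) in enumerate([(585,-250),(585,-130),(630,150),(630,250)]):
    env.reach([x,y,270],Q(0)); env.hold(.3); snap(f"w{i}"); s=env.read_state(); print(s["tool_pos"],s["qpos"],s["time_s"])
for a,b in((0,1),(2,3)):
    cv2.imwrite(f"pics/m{a}.png",np.vstack([crop(f"w{k}",80,60,530,196,1.5) for k in(a,b)]))
E
```

```text
[ 584.808 -250.485  270.042] [-0.423  0.476  1.628 -0.     1.037  1.148] 2.075
[ 584.989 -130.924  269.939] [-0.24   0.425  1.713 -0.     1.004  1.332] 2.975
[630.142 149.119 270.079] [ 0.214  0.492  1.601 -0.     1.048  1.786] 4.4167
[630.202 249.044 270.092] [ 0.359  0.534  1.528 -0.     1.079  1.931] 5.25
```

View pics/m0.png

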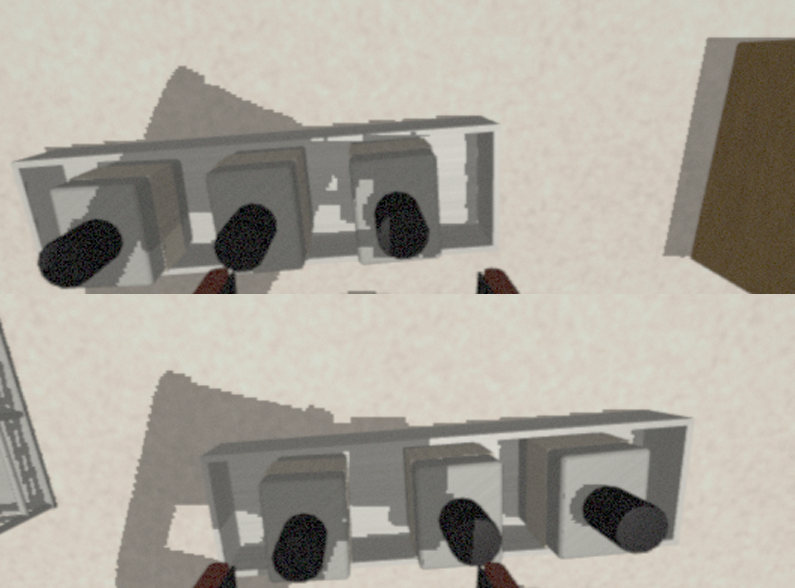

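View pics/m2.png

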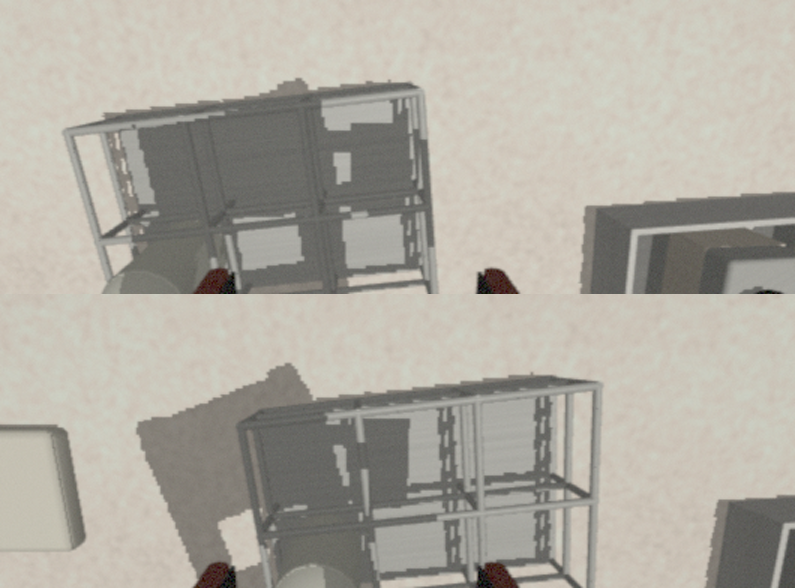

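The wrist pictures show the caddy rim corners at (16,162), (497,121) and (493,248) in the upper view, with the three black necks inside. The rack's top-wire corners are at (70,130) and (418,90), and its mid wire runs (105,239) to (428,204). I fit both poses.

```bash
python3 - <<'E'
from h import *
from scipy.optimize import least_squares
p=viewer.camera_params("wrist");T={k:np.load(f"pics/w{k}.npy") for k in range(4)}
uv=lambda k,q:(80+q[0]/1.5,60+(q[1]-(294 if k%2 else 0))/1.5)
def proj(k,X):
    c=np.linalg.inv(T[k])@np.append(X,1);return np.array([p["cx"]+p["fx"]*c[0]/-c[2],p["cy"]+p["fy"]*(-c[1])/-c[2]])
def fit(obs,x0):
    def f(z):
        c,s=np.cos(z[2]),np.sin(z[2])
        return np.concatenate([proj(k,[z[0]+c*m[0]-s*m[1],z[1]+s*m[0]+c*m[1],z[3]])-uv(k,q) for k,m,q in obs])
    r=least_squares(f,x0,loss='soft_l1');print(r.x,"rms px",np.sqrt(np.mean(f(r.x)**2)),f(r.x).round(1));return r.x
rack=fit([(2,(68,102),(70,130)),(2,(68,-102),(418,90)),(2,(0,102),(105,239)),(2,(0,-102),(428,204)),
(3,(68,102),(245,426)),(3,(68,-102),(600,384)),(3,(0,102),(265,535)),(3,(0,-102),(592,500)),(3,(68,34),(360,414)),(3,(68,-34),(477,399))],[618,201,.1,70])
cad=fit([(0,(42,154),(16,162)),(0,(42,-154),(497,121)),(0,(-42,-154),(493,248)),(1,(42,154),(206,457)),(1,(42,-154),(692,419)),(1,(-42,-154),(685,541))],[578,-189,.1,50])
def loc(x,c):
    a=R.from_euler('z',-c[2]).as_matrix()[:2,:2];return a@(np.array(x[:2])-c[:2])
for n,a,b in(("t1",(405,237),(642,528)),("t2",(237,250),(480,543)),("t3",(60,262),(295,556))):
    x,r=tri([ray(p,T[0],*uv(0,a)),ray(p,T[1],*uv(1,b))]);print(n,x,r,"in caddy",loc(x,cad))
print("stored in rack",loc([576,270],rack))
np.savez("pose.npz",rack=rack,cad=cad)
E
```

```text
[617.221 205.038   0.112  66.585] rms px 1.0639595314669559 [ 1.9  1.4  2.1  0.5 -0.7  0.9  0.9  0.4 -0.8 -0.2 -2.2  0.3 -0.9 -0.6
  0.7 -1.1 -0.4 -1.2  0.  -0.4]
[ 576.202 -190.615    0.08    45.59 ] rms px 2.2527426227225065 [ 0.2  0.4  1.9  0.9  4.1 -0.2 -1.9 -0.2 -0.2 -1.9 -5.7  0.4]
t1 [ 582.971 -275.683  121.03 ] 0.7458062558249525 in caddy [ -0.094 -85.337]
t2 [ 578.7   -192.387  128.883] 0.2615838914622199 in caddy [ 2.347 -1.967]
t3 [ 569.906 -100.366  123.351] 0.04432038227015004 in caddy [ 0.981 90.463]
stored in rack [-33.695  69.166]
```

```bash
cat >> h.py <<'E'
try: P=np.load("pose.npz");RK,CD=P["rack"],P["cad"]
except Exception: pass
def wpt(c,x,y): return np.array([c[0]+np.cos(c[2])*x-np.sin(c[2])*y,c[1]+np.sin(c[2])*x+np.cos(c[2])*y])
def slide(p,target,psi,z=169):
    set_gripper(60)
    env.reach([*p,z+70],Q(psi)); print("stop?",env.move_l([*p,z],f_stop=12))
    set_gripper(15); s=env.read_state(); print("w",s["width"],s["grip_force"])
    env.move_l([*p,z+5],rate=30); print("jam?",env.move_l([*target,z+5],rate=60,f_stop=25))
    f=env.read_state()["force"]; env.move_l([*target,z],rate=25,f_stop=12); set_gripper(42)
    s=env.read_state();print("end",s["tool_pos"],f,s["time_s"]); env.move_l([*s["tool_pos"][:2],z+80])
E
python3 - <<'E'
from h import *
slide([583,-275.7],wpt(CD,0,-121),CD[2])
slide([569.5,-100.4],wpt(CD,0,121),CD[2])
env.reach([*wpt(CD,5,60),270],Q(0));env.hold(.3);snap("c0")
env.reach([*wpt(CD,5,-60),270],Q(0));env.hold(.3);snap("c1")
cv2.imwrite("pics/mc.png",np.vstack([crop(k,80,60,530,196,1.5) for k in("c0","c1")]))
E
```

```text
stop? False
w 26.579469004171706 29.96807724237442
jam? False
end [ 585.955 -311.343  169.049] [-0.729 -0.279 -3.125] 10.9
stop? False
w 26.596182848110537 29.99778985977173
jam? False
end [566.166 -70.014 168.369] [-0.576 -0.952 -0.74 ] 15.9083
```

View pics/mc.png

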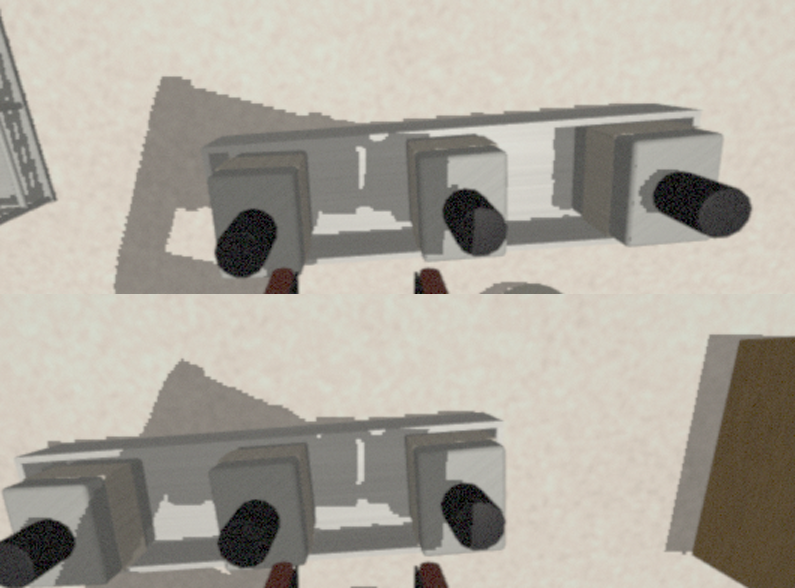

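The tins moved as planned. The gaps are about 73 and 69 mm, enough for the 60 mm brush heads. Now the brushes, with a colour check in case one was knocked.

```bash
cat >> h.py <<'E'
def blobs(im):
    h=cv2.cvtColor(im,cv2.COLOR_BGR2HSV);m=cv2.inRange(h,(105,130,25),(130,255,255))
    n,l,s,c=cv2.connectedComponentsWithStats(m);return [(c[i],s[i,4]) for i in range(1,n) if s[i,4]>80]
TOP={"N":(508,120,372,337),"F":(28,402,481,32)}
def brush(k):
    a,b,e,f=TOP[k];r=[]
    for n,q in(("scene",(140+a/2.4,92+b/2.4)),("side",(190+e/2.6,105+f/2.6))):
        old=min(blobs(cv2.imread(f"pics/{n}0.png")),key=lambda z:np.hypot(*(z[0]-q)))
        im=viewer.camera(n);cv2.imwrite(f"pics/{n}_b{k}.png",im)
        new=min(blobs(im),key=lambda z:np.hypot(*(z[0]-old[0])));sh=new[0]-old[0];print(n,"shift",sh,"area",old[1],new[1])
        p=viewer.camera_params(n);r.append(ray(p,p["pose"],*(np.array(q)+sh)))
    x,e=tri(r);print(k,x,e);return x
def pick(x,y,z,psi,w=60):
    set_gripper(w);env.reach([x,y,z+120],Q(psi));print("hit?",env.move_l([x,y,z],f_stop=12))
    set_gripper(15);s=env.read_state();print("grip w",s["width"],s["grip_force"])
def place(x,y,z,psi,up,zc,w=42):
    """z: TCP at which it should rest; zc: carry height"""
    s=env.read_state();env.move_l([*s["tool_pos"][:2],zc]);env.reach([x,y,zc],Q(psi));env.hold(.2)
    env.move_l([x,y,z+25],f_stop=15);hit=env.move_l([x,y,z-3],rate=25,f_stop=6)
    s=env.read_state();print("place hit",hit,s["tool_pos"],"exp z",z,s["force"],s["time_s"])
    set_gripper(w);env.move_l([*s["tool_pos"][:2],z+up])
E
python3 - <<'E'
from h import *
env.reach([400,-400,350],Q(0)); 
x=brush("N")
E
```

```text
scene shift [-0.118  0.18 ] area 155 158
side shift [-0.017  0.144] area 593 605
N [444.241 139.315 113.224] 0.4332945115544001
```

```bash
python3 - <<'E'
from h import *
pick(444.2,139.3,164,0)
place(*wpt(CD,0,59.5),168,CD[2],90,335)
env.reach([500,50,400],Q(0))
x=brush("F")
for n in("side",):pass
a=crop("scene_bF",140,180,220,160,2.4);b=crop("side_bF",270,110,150,110,2.4)
h=max(a.shape[0],b.shape[0]);a=cv2.copyMakeBorder(a,0,h-a.shape[0],0,0,0);b=cv2.copyMakeBorder(b,0,h-b.shape[0],0,0,0)
c=np.hstack([a,b]);print(c.shape,[ (t.round(),s) for t,s in blobs(cv2.imread("pics/scene_bF.png"))]);cv2.imwrite("pics/mb.png",c[:, :800] if c.shape[1]<=800 else cv2.resize(c,(800,int(c.shape[0]*800/c.shape[1]))))
E
```

```text
hit? False
grip w 26.83032300287845 30.000447034835815
place hit True [ 571.263 -131.184  168.057] exp z 168 [0.532 1.015 3.558] 27.9833
scene shift [-17.396   2.928] area 105 87
side shift [ 4.815 -2.008] area 236 270
F [ 415.855 -418.399  108.689] 4.637951248877498
(384, 888, 3) [(array([299., 232.]), np.int32(84)), (array([300., 255.]), np.int32(238)), (array([133., 264.]), np.int32(87)), (array([143., 288.]), np.int32(290))]
```

View pics/mb.png

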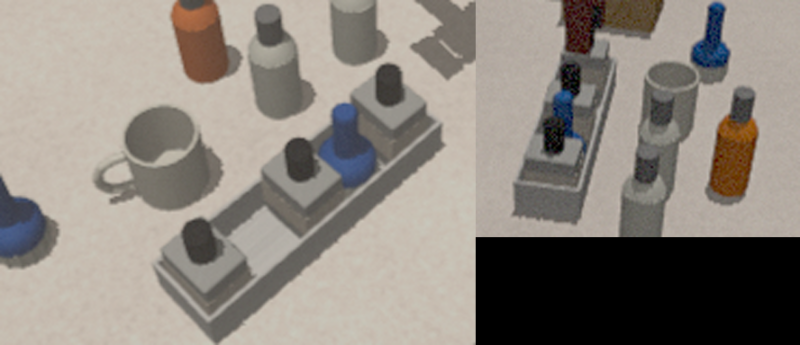

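The first brush is seated. The far brush has been knocked aside, so I re-measure it.

```bash
python3 - <<'E'
from h import *
a=crop("scene_bF",105,235,80,80,4.9);b=crop("side_bF",340,100,80,80,4.9)
cv2.imwrite("pics/mb2.png",np.hstack([a,b]))
E
```

```text
(no output)
```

View pics/mb2.png

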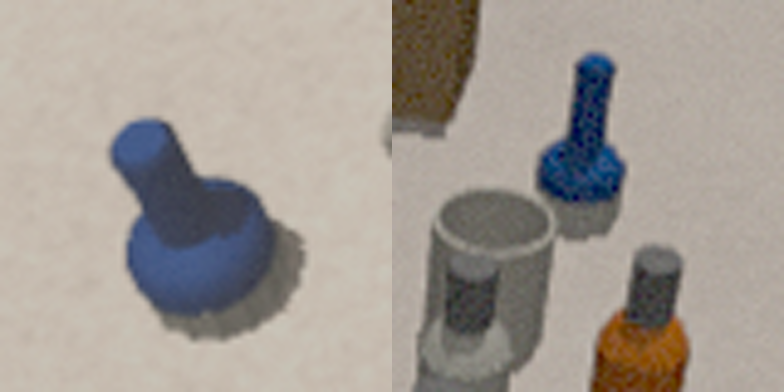

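The brush is upright. Its top is at (141,143) in the scene half and (596,64) in the side half of the crop.

```bash
python3 - <<'E'
from h import *
s=viewer.camera_params("scene");d=viewer.camera_params("side")
x,r=tri([ray(s,s["pose"],105+141/4.9,235+143/4.9),ray(d,d["pose"],340+(596-392)/4.9,100+64/4.9)]);print(x,r)
if r<3 and 106<x[2]<124:
    pick(x[0],x[1],164,0)
    if 24<env.read_state()["width"]<30: place(*wpt(CD,0,-61.5),168,CD[2],90,335)
E
```

```text
[ 415.224 -422.749  111.362] 0.24592407754989778
hit? False
grip w 26.272039691923705 29.99314785003662
place hit True [ 580.99  -252.099  168.049] exp z 168 [-0.757 -1.036  3.982] 38.5667
```

```bash
python3 - <<'E'
from h import *
for (x,y),c in(((445.4,-122.9),(34,-68)),((442,-13.2),(-34,-68)),((453.5,271.2),(34,0))):
    pick(x,y,196,RK[2])
    if not 23<env.read_state()["width"]<31: break
    place(*wpt(RK,*c),202,RK[2],100,385,44)
    if env.read_state()["tool_pos"][2]>320: break
env.reach([630,150,330],Q(0));env.hold(.3);snap("e0")
env.reach([350,-350,400],Q(0));
for n in("scene","side"): cv2.imwrite(f"pics/{n}_e.png",viewer.camera(n))
cv2.imwrite("pics/me.png",np.hstack([crop("scene_e",200,120,270,220,1.7),crop("side_e",190,100,180,198,1.89)[:374]])[:,:800])
E
```

```text
hit? False
grip w 26.701049221938284 29.963858127593994
place hit True [658.497 140.925 202.007] exp z 202 [-0.949 -1.876  4.884] 47.6667
hit? False
grip w 26.50929997682863 29.9949449300766
place hit True [590.903 133.386 202.122] exp z 202 [ 0.149 -0.862  5.706] 56.6333
hit? False
grip w 26.3937088046104 29.944521188735962
place hit True [650.879 209.148 202.011] exp z 202 [0.187 1.95  5.106] 65.3583
```

View pics/me.png

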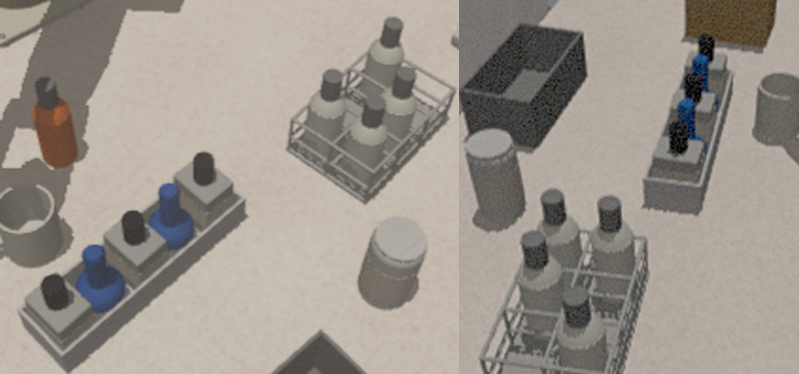

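The final view shows all five caddy items upright in a row, and three spares plus the stored bottle upright in the rack. Every placement met the floor at its expected height, so I hand in.

```bash
python3 - <<'E'
from station import workorder
print(workorder.sign_off())
E
```

```text
the job is handed in; nothing more can be done
None
```

I've handed the job in: both brushes stand in the caddy between the tins, and the three spare bottles are on the floor of cells 0, 3 and 4; I took the clear bottle at the back for a look-alike and left it, and the sign-off gave no verdict.

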